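Register a sign plate under the punch needle and hold the recessed set button

TASK

On the punch press, slide the carriage by its knob until the printed ring on the white sign plate lies centred under the needle tip, and leave it there. Then, with the slim stylus from the wooden tool stand, reach down through the round hole in the top of the grey control box and push the recessed set button right down to store the position (never push it while the ring is out of place). Finish while still gripping the stylus and holding the button down with it, and do not displace the other things on the table.

Things in the scene. Friction and masses are not known exactly. Their poses are not given: they have to be found in the camera images.
- press: Grey and white punch press, fixed. Origin: centre of its underside. Base 210 (x) by 390 mm (y). Its x axis points away from the robot, within 0.2 rad; the carriage slides along its y. A white beam along y (30 mm wide, 135 to 165 mm above the table, centred at x = +15 mm) spans the carriage on posts at y = -178 and +178 mm; the needle head hangs on its far (+x) side.
- needle_tip (a point): Point of the steel needle, 46 mm above the table, 9 mm above the sign plate. It points straight down from a dark steel head clamped on the far side of the beam; where along the beam differs every time, and it cannot be moved.
- ring_mark (a point): Centre of the printed black ring (14 mm across) on the white sign plate (125 x 110 x 3 mm, top 37 mm above the table), which is clamped on the aluminium carriage. The plate's four small black dots are only its screw holes. The mark runs on the line under the needle, so the carriage only needs sliding.
- carriage_knob (a point): Centre of the upright black cylindrical knob of the carriage: 22 mm diameter, 34 mm tall, this point 73 mm above the table (top at 90 mm), on a 12 mm thick steel stem 22 mm tall. It stands 136 mm to the robot's side (press -x) of the ring mark, 90 mm from the beam's near face, and moves with the carriage.
- carriage (a joint): Carriage position along the press's +y axis in m: 0 at its end stop on the press's -y side (the robot's right), 0.18 at the other end. It starts within 35 mm of 0. Pushing it takes about 2.5 N and it stays where it is left.
- tool_stand: Wooden block, 190 (its x) by 60 (its y) by 66 mm high, fixed. Origin: centre of its underside. Three 10 mm holes along its x at -60, 0, +60 mm, each with an upright tool; which is where differs. Besides the stylus: a wooden mushroom-headed palm awl (36 mm wide, 43 mm tall) and a thick steel eyelet setter (28 mm wide, 50 mm tall), both with shafts too short for the job.
- stylus_handle (a point): Middle of the stylus's handle, the tallest and slimmest of the three tools: straight black cylinder, 16 mm diameter, 75 mm tall (top 141 mm, this point 103 mm above the table), on a steel shaft 7 mm in diameter, 60 mm long. z: along the handle, away from the shaft. The handle rests on the stand, the shaft in the hole: lift straight up over 60 mm to clear it. About 50 g.
- stylus_tip (a point): Lower end of the stylus's shaft, 97.5 mm below the middle of its handle.
- control_box: Grey plastic control box, 120 mm (its x) by 100 mm (its y), 60 mm high, fixed. Origin: centre of its underside.
- aperture (a point): Centre of the round hole, 16 mm diameter, in the box's 8 mm thick top, at the top surface, 60 mm above the table; 20 mm to -x of the box's centre. The black rectangle on the box's far half is only a dark display window.
- button_face (a point): Centre of the top of the white set button (22 mm diameter), straight below the hole; 26 mm below the box's top when not pressed.
- set_button (a joint): Travel of the set button downwards in m: 0 released, 0.005 fully down. It springs back; the push needed grows from 1.5 N at the start to 4 N fully down.
There are look-alikes about, which are no part of the job. There is more than one size of the part that bears stylus_handle; the job needs the middle-sized.

How it is judged (in metres and radians):
On the way, in this order (a step that is already met when the one before it is completed fails the run):
1. the ring mark is slid under the needle tip and the carriage rests there, let go (horizontal distance between ring_mark and needle_tip below 0.004 m and velocity of joint carriage between -0.005 and 0.005 m/s and contact force between each of the arm, the fingers and carriage below 0.1 N), for 0.2 s.
2. the set button is pushed down with the gripped stylus (value of joint set_button above 0.0035 m and contact force between stylus and set_button above 1.5 N and contact force between the fingers and stylus above 1 N), for 0.2 s.
At the end, for the whole second after the job is handed in: The gripped stylus, through the hole of the control box, holds the set button at least 3.5 mm of its 5 mm down with more than 1.5 N, and the ring mark is still within 4 mm of the point under the needle tip (all of step 2 and horizontal distance between ring_mark and needle_tip below 0.004 m); the arm keeps its last pose, push and grip.
It fails at once if the set button is pushed while the ring mark is not under the needle (value of joint set_button above 0.002 m and horizontal distance between ring_mark and needle_tip above 0.005 m).
It fails at once if another thing on the table is displaced by more than 30 mm (distance of any of palm_awl, eyelet_setter, eyelet_jar, tape_roll, stapler, mug, paper_ream, ring_tray from where it was at the start of the episode above 0.03 m).
It also fails if it takes over 56 s, if anything falls off the work surface, if the arm or the gripper's body presses on something with over 40 N, if the wrist force passes 120 N, or if a joint passes its speed limit or range.

ROBOT

A 6-joint arm with a two-finger parallel gripper is mounted at the origin on the work surface. World frame = base frame: x ahead of the robot, y to its left, z up, the work surface at z = 0. Lengths are in mm, angles in rad, forces in N, time in s.
With the tool pointing down it reaches from about 250 to 725 mm from the base axis. Payload 9.7 kg.
Tool frame: the origin (TCP) lies on the mounting face of the last link; the fingertips stand 173 mm ahead of it and the grasp point (between the pads) lies 155 mm ahead of it; z points along the fingers, x is the direction in which the jaws open and shut, and the axes are right-handed (so a half turn about z gives the same grasp; the last joint's range is limited). The gripper opens to 85 mm and grips with 20 to 120 N. Pads are 22 mm wide; open, the fingers measure 114 mm over their backs; the gripper's body (76 mm by 85 mm) begins 54 mm behind the grasp point. The pads swing forward as they close: fully open they stand 13 mm farther back than shut.
Start: joints at [-1.272, 0.087, 0.176, 1.66, 0, 1.571], TCP at [161.903, -525.628, 404.684] pointing down, gripper open.
Joint ranges: [-3.13, 3.13], [-0.85, 1.81], [-1.15, 1.24], [-2.2, 2.28], [-1.44, 1.52], [-3.14, 3.14]. Speed limits (rad/s): [2.22, 2.22, 2.57, 3.14, 3.14, 3.14].

INTERFACE

Orientations are given as a rotation vector (axis times angle).
In Python, from bench import env gives the robot as it stands.
- The arm moves only by the shell command python3 -m creep 'ROWS' [OPENING]. ROWS is a JSON object of lists of equal length, an entry for each row: "xyz": the shift along the tool's x, y, z in mm, a list of three; "delta_rot": the turn, a rotation vector about the tool's x, y, z in degrees, a list of three. In form: {"xyz": [[x, y, z], ...], "delta_rot": [[ax, ay, az], ...]}. A call has 1 to 8 rows; each row shifts and turns the commanded pose from where the row before left it, along the tool's axes as they then stand; what a row does not reach is not made up. A row lasts 1/10 s, in which the tool goes at most 50 mm and 8.59 degrees, less where a joint would pass 70% of its speed; a pose out of reach is approached as far as the arm can. A call is refused whole if a number of a shift passes 50 or a number of a turn 8.59, either way. A call with a gripper value outside its range is refused whole. OPENING is the finger opening in mm, from 0 to 85.4, set as the call begins (- or left out, the last holds). The fingers move at their own pace and stop on an object; the grip force is fixed at half the most. Time passes only in rows, so rows that do not move let the fingers close. It gives the time, the measured TCP pose, the force and the opening at its end, in the units of the state.
- env.state(): the state, without advancing time (a new reading comes with each control period).
- env.snapshot(name): name is "side" or "top" or "wrist"; returns (picture, depth): 400x640x3 uint8, blue, green, red; 400x640 float32, mm along the optical axis (not along the pixel's ray), 0 where there is no reading.
- env.camera_model(name): a dict with "fx", "fy", "cx", "cy" (pixels), "dist" ([k1, k2, p1, p2, k3] as OpenCV has them; the pictures are not rectified), "view" (4x4, takes a point from world to camera coordinates). Camera axes: x right, y down, z forward; pixel columns grow to the right and rows downward; lengths in mm; the calibration is good to about 2 mm. A picture is of the moment at which its call begins: read the wrist's pose just before it. camera_model takes no time and is no camera call; for the wrist camera it gives the pose at the moment of the call.
- env.hand_in(): hands the job in, once; it reports no verdict.
Trained networks look in the newest picture that a camera, given by its name, has taken for a name from the list of things; names that differ only in an ending like _2 or _b are one class to them, and where a whole thing is asked for, a point or a joint stands for the part that bears it (a point fixed in the world has none). Each returns a list of dicts, best first, with "confidence" (0 to 1); they miss things now and then, are a little off and sometimes report something else, mostly with a low value. They report only what shows in the picture. A call takes as long as a camera call. They do not tell look-alikes from the thing itself.
- env.boxes_of(thing, camera): "extent" ([centre column, centre row, width, height] in pixels, round what is visible of it).
- env.tip_of(thing, camera): "point" ([column, row] in pixels: a listed point, or the origin of a listed thing).
The state is a dict: "clock": time; "joint_pos": joint angles; "qd": joint speeds; "tau": joint torques, N m; "eef_pos": TCP position; "tcp_rot": TCP orientation; "contact_force": force on the tool from outside, world axes, zero at the start; "ft_torque": the same for the moment, N m; "finger_gap": finger opening in mm.
Only numpy, scipy, OpenCV 4.12 (cv2) and the standard library are available. Lean on these libraries where they do the work, as an engineer would, in place of code of your own. Each camera call takes 0.05 s, during which the arm holds its last target.

## Working session

There is one attempt and no reset: what is moved stays moved. The work goes in short steps, Python scripts to look and compute and a shell command to move; the robot and the scene stay as the last step left them, time stands still between calls to the robot, and variables do not carry over. Pictures are saved under pics/ and viewed, and the job is handed in when it is done.

```bash
ls; mkdir -p pics
python3 - <<'E'
from bench import env
import cv2
s=env.state(); print(s)
for n in ("side","top","wrist"):
    m=env.camera_model(n); print(n,{k:(v if k!='view' else [[round(float(x),3) for x in r] for r in v]) for k,v in m.items()})
    p,d=env.snapshot(n); cv2.imwrite(f"pics/{n}0.png",p)
E
```

```text
pics
{'clock': 0.0, 'joint_pos': array([-1.27201238e+00,  8.74437358e-02,  1.75154244e-01,  1.65982568e+00,
        3.81245907e-05,  1.57080449e+00]), 'qd': array([ 0.00074828,  0.00050688,  0.00296844,  0.00183159, -0.0005168 ,
        0.00059103]), 'tau': array([ 2.96391670e-03, -5.20394862e+01,  4.64798820e+01,  1.68024190e-02,
        3.42144710e-05,  2.30627251e-06]), 'eef_pos': array([ 161.8994008 , -525.62554899,  404.00223493]), 'tcp_rot': array([-2.52666814e+00,  1.86559260e+00,  1.63059254e-03]), 'contact_force': array([-0.2210272 , -0.14014861, -0.62860489]), 'ft_torque': array([ 0.04716271,  0.06580895, -0.01809659]), 'finger_gap': 85.09653346784236}
side {'fx': 389.9344695631313, 'fy': 389.9344695631313, 'cx': 323.7924648850528, 'cy': 199.46588528329679, 'dist': array([-0.0489968,  0.       ,  0.       ,  0.       ,  0.       ]), 'view': [[0.97, -0.244, -0.004, -552.967], [-0.117, -0.452, -0.884, 125.648], [0.214, 0.858, -0.467, 877.715], [0.0, 0.0, 0.0, 1.0]]}
top {'fx': 495.8636077704654, 'fy': 495.8636077704654, 'cx': 317.8693725343411, 'cy': 197.43689521941388, 'dist': array([-0.07202905,  0.        ,  0.        ,  0.        ,  0.        ]), 'view': [[0.02, -1.0, 0.007, -97.672], [-0.991, -0.021, -0.13, 553.432], [0.13, -0.005, -0.991, 1138.117], [0.0, 0.0, 0.0, 1.0]]}
wrist {'fx': 303.0995984379631, 'fy': 303.0995984379631, 'cx': 315.39501448493365, 'cy': 201.47443200075037, 'dist': array([-0.00644246,  0.        ,  0.        ,  0.        ,  0.        ]), 'view': [[0.293, -0.956, -0.0, -549.838], [-0.912, -0.28, 0.299, -38.919], [-0.286, -0.087, -0.954, 377.936], [0.0, 0.0, 0.0, 1.0]]}
```

View pics/top0.png

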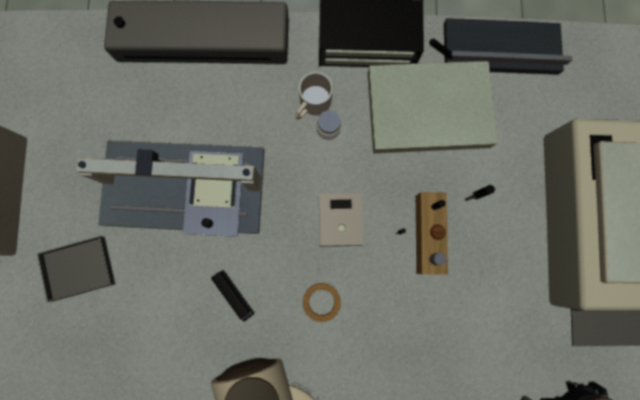

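View pics/side0.png

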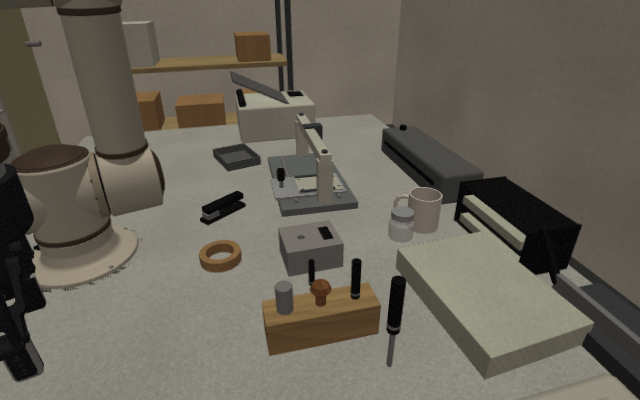

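View pics/wrist0.png

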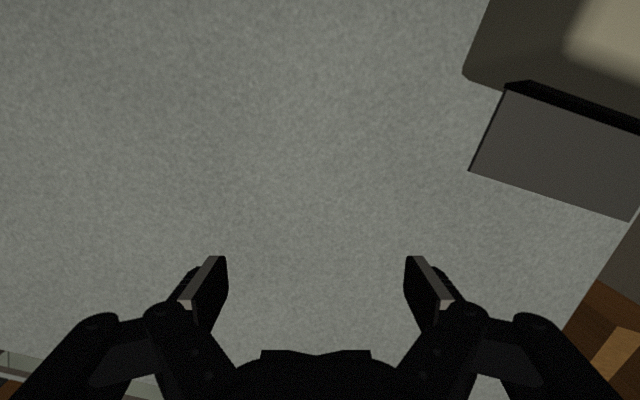

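```bash
cat > h.py <<'E'
from bench import env
import numpy as np, cv2
def K(m): return np.array([[m['fx'],0,m['cx']],[0,m['fy'],m['cy']],[0,0,1]])
def ray(m,uv):
    p=cv2.undistortPoints(np.array([[uv]],float),K(m),np.array(m['dist']))[0,0]
    V=np.array(m['view']);R=V[:3,:3];t=V[:3,3]
    return -R.T@t, R.T@np.array([p[0],p[1],1])
def atz(m,uv,z):
    o,d=ray(m,uv); return o+d*(z-o[2])/d[2]
def proj(m,P):
    V=np.array(m['view']);r,_=cv2.Rodrigues(V[:3,:3])
    return cv2.projectPoints(np.array(P,float).reshape(-1,3),r,V[:3,3],K(m),np.array(m['dist']))[0][:,0]
def tri(obs):
    A=np.zeros((3,3));b=np.zeros(3)
    for m,uv in obs:
        o,d=ray(m,uv);d=d/np.linalg.norm(d);M=np.eye(3)-np.outer(d,d);A+=M;b+=M@o
    return np.linalg.solve(A,b)
E
python3 - <<'E'
from h import *
np.set_printoptions(precision=1,suppress=True)
Z=dict(needle_tip=46,ring_mark=37,carriage_knob=73,stylus_handle=103,aperture=60,press=0,tool_stand=0,control_box=0,stylus_tip=6,button_face=34)
ms={c:env.camera_model(c) for c in("top","side")}
for t,z in Z.items():
  for c in ("top","side"):
    r=env.tip_of(t,c)
    for q in r[:4]: print(t,c,round(q['confidence'],2),np.array(q['point']),atz(ms[c],q['point'],z))
p=env.snapshot("side")[0];cv2.imwrite("pics/sidecrop.png",cv2.resize(p[120:380,190:440],None,fx=2.3,fy=2.3,interpolation=cv2.INTER_CUBIC))
p=env.snapshot("top")[0];cv2.imwrite("pics/topcrop.png",cv2.resize(p[130:290,70:280],None,fx=3.7,fy=3.7,interpolation=cv2.INTER_CUBIC))
cv2.imwrite("pics/topcrop2.png",cv2.resize(p[150:290,300:510],None,fx=3.7,fy=3.7,interpolation=cv2.INTER_CUBIC))
print(env.state()['clock'])
E
```

```text
needle_tip top 0.85 [164.2 162.1] [631.3 281.9  46. ]
needle_tip side 0.21 [298.2 235.7] [ 483.2 -114.4   46. ]
needle_tip side 0.18 [351.7 278.6] [ 552.9 -284.2   46. ]
ring_mark top 0.73 [214.3 166.1] [625.6 163.1  37. ]
ring_mark side 0.9 [328.4 180.7] [625.6 164.6  37. ]
carriage_knob top 0.59 [208.7 221.8] [489.1 162.2  73. ]
carriage_knob side 0.69 [280.1 174. ] [486.3 167.1  73. ]
stylus_handle top 0.51 [483.1 191.6] [ 567.9 -459.1  103. ]
stylus_handle top 0.46 [402.7 231.1] [ 475.2 -275.8  103. ]
stylus_handle top 0.4 [442.2 202.8] [ 540.4 -365.1  103. ]
stylus_handle side 0.78 [393.9 306.2] [ 572.  -427.9  103. ]
stylus_handle side 0.75 [350.2 279.9] [ 526.6 -352.7  103. ]
stylus_handle side 0.74 [313.3 270.2] [ 473.5 -312.7  103. ]
aperture top 0.81 [341.2 226.3] [ 486.3 -141.2   60. ]
aperture top 0.37 [211.1 162.6] [629.4 166.3  60. ]
aperture side 0.77 [299.2 235.7] [ 481.8 -136.2   60. ]
press top 0.96 [181.8 185.8] [581.9 248.8   0. ]
press side 0.69 [307.8 181.6] [581.8 250.9   0. ]
tool_stand top 0.9 [429.  236.1] [ 471.1 -358.5    0. ]
tool_stand top 0.31 [180.8 187.4] [577.9 251.1   0. ]
tool_stand top 0.16 [342.1 218.5] [ 509.8 -146.3    0. ]
tool_stand side 0.61 [321.  331.7] [ 475.9 -354.8    0. ]
control_box top 0.77 [339.2 218.6] [ 509.4 -139.2    0. ]
control_box side 0.97 [311.1 257.2] [ 506.4 -137.8    0. ]
control_box side 0.74 [352.1 278.8] [ 572.  -231.8    0. ]
stylus_tip top 0.7 [465.6 198.7] [ 563.9 -448.4    6. ]
stylus_tip top 0.37 [398.6 235.6] [ 470.6 -283.1    6. ]
button_face top 0.57 [339.5 226.8] [ 487.  -138.6   34. ]
1.25
```

View pics/sidecrop.png

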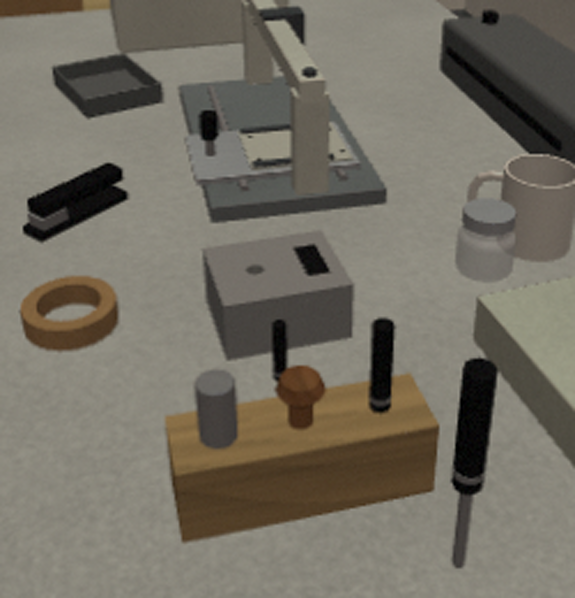

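View pics/topcrop.png

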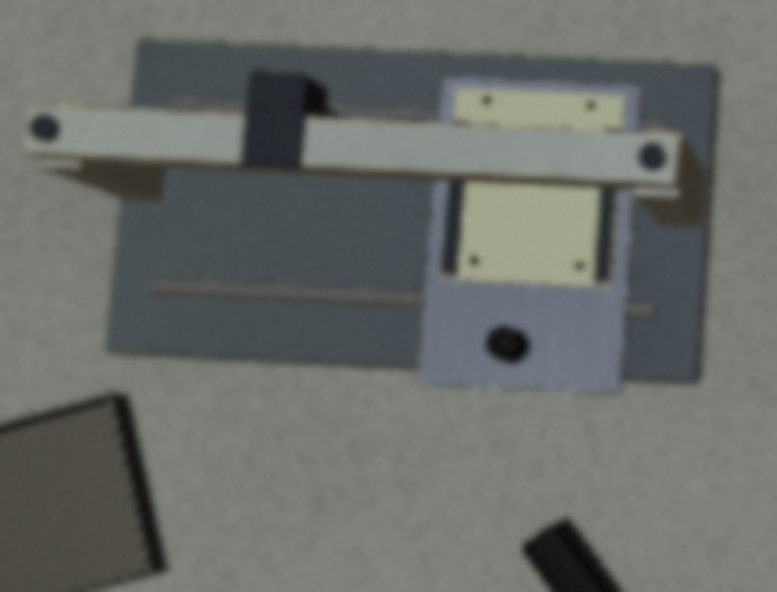

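View pics/topcrop2.png

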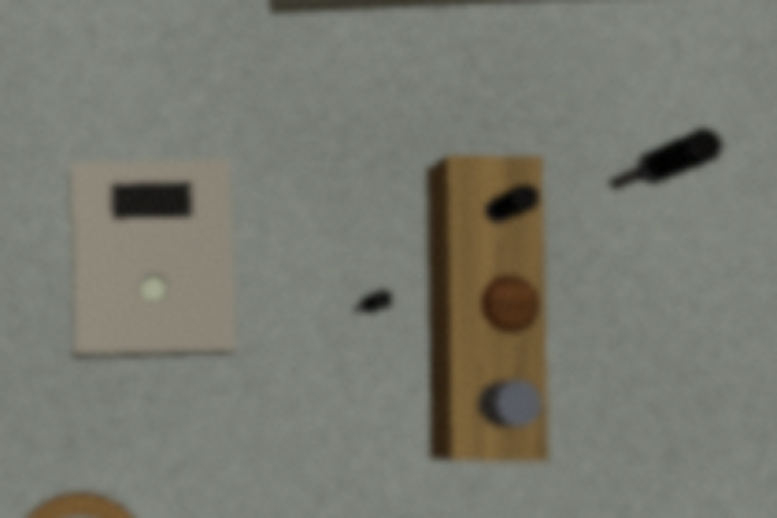

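```bash
cat >> h.py <<'E'
from scipy.spatial.transform import Rotation as Ro
def pose():
    s=env.state(); return np.array(s['eef_pos']),Ro.from_rotvec(s['tcp_rot']).as_matrix(),s
E
python3 - <<'E'
from h import *
np.set_printoptions(precision=3,suppress=True)
p,R,s=pose();print(R)
m=env.camera_model('wrist');V=np.array(m['view']);o=-V[:3,:3].T@V[:3,3]
print("cam in tool",R.T@(o-p),"axes\n",R.T@V[:3,:3].T)
m=env.camera_model('top');o=atz(m,(0,0),0)
f=lambda u,v:(70+u/3.7,130+v/3.7)
for a,b,z in (((108,352),(700,380),15),((139,38),(718,68),15),((45,128),(652,156),165),((420,382),(618,390),30),((474,261),(580,266),37),((487,100),(591,105),37),((139,38),(108,352),15),((718,68),(700,380),15)):
    A=atz(m,f(*a),z);B=atz(m,f(*b),z);d=A-B;print(A,B,np.degrees(np.arctan2(d[1],d[0])),np.linalg.norm(d))
E
```

```text
[[ 0.294 -0.956  0.   ]
 [-0.956 -0.294  0.   ]
 [-0.    -0.    -1.   ]]
cam in tool [  0.06  -75.023  31.849] axes
 [[ 1.    -0.002  0.001]
 [ 0.001  0.954  0.299]
 [-0.001 -0.299  0.954]]
[479.244 442.04   15.   ] [470.141  52.333  15.   ] 88.66192088148559 389.81332561420754
[689.932 437.664  15.   ] [676.39   47.832  15.   ] 88.01038548613153 390.0670798631063
[599.051 423.934 165.   ] [589.337  67.643 165.   ] 88.43833812735105 356.42401031710455
[463.914 230.251  30.   ] [461.742 102.827  30.   ] 89.02341472477951 127.44232706111409
[541.818 197.699  37.   ] [540.057 129.325  37.   ] 88.52477913289351 68.39641347584805
[647.153 194.804  37.   ] [645.163 126.922  37.   ] 88.32149918215615 67.91064452483201
[689.932 437.664  15.   ] [479.244 442.04   15.   ] -1.189946167439965 210.7338234866506
[676.39   47.832  15.   ] [470.141  52.333  15.   ] -1.2502327511086784 206.29783369569745
```

```bash
python3 -m creep '{"xyz":[[-35,-32,6],[-35,-32,6],[-35,-32,6],[-35,-32,6],[-35,-32,6],[-35,-32,6],[-35,-32,6],[-35,-32,6]],"delta_rot":[[0,0,-8.5],[0,0,0],[0,0,0],[0,0,0],[0,0,0],[0,0,0],[0,0,0],[0,0,0]]}'
```

```text
clock: 2.05
eef_pos: [278.0, -163.3, 356.7]
tcp_rot: [-2.658, 1.675, -0.002]
contact_force: [1.8, 0.3, 0.6]
finger_gap: 85.3
```

```bash
cat > to.py <<'E'
import sys
from h import *
np.set_printoptions(precision=1,suppress=True)
p,R,s=pose(); t=np.array([float(a) for a in sys.argv[1:4]])
print("tool shift",R.T@(t-p),"toolx deg",np.degrees(np.arctan2(R[1,0],R[0,0])),"z",R[:,2].round(4),"pos",p,"F",s['contact_force'],"gap",round(s['finger_gap'],1),"t",s['clock'])
E
python3 to.py 488 163 302
```

```text
tool shift [-203.7 -330.2   54.7] toolx deg -64.4318396797578 z [ 0. -0. -1.] pos [ 278.  -163.3  356.7] F [1.8 0.3 0.6] gap 85.3 t 2.05
```

```bash
python3 -m creep '{"xyz":[[-25,-41,6],[-25,-41,6],[-25,-41,6],[-25,-41,6],[-25,-41,6],[-25,-41,6],[-25,-41,6],[-25,-41,6]],"delta_rot":[[0,0,0],[0,0,0],[0,0,0],[0,0,0],[0,0,0],[0,0,0],[0,0,0],[0,0,0]]}'
python3 -m creep '{"xyz":[[0,0,0],[0,0,0],[0,0,0],[0,0,0],[0,0,0],[0,0,0],[0,0,0],[0,0,0]],"delta_rot":[[0,0,-8.5],[0,0,-8.5],[0,0,-8.5],[0,0,-8.5],[0,0,-8.5],[0,0,-8.5],[0,0,-8.5],[0,0,-8.5]]}'
python3 -m creep '{"xyz":[[0,0,0],[0,0,0],[0,0,0],[0,0,0],[0,0,0],[0,0,0],[0,0,0],[0,0,0]],"delta_rot":[[0,0,-8.5],[0,0,-8.5],[0,0,-8.5],[0,0,-8.5],[0,0,-8.5],[0,0,-8.5],[0,0,-8.5],[0,0,-8.5]]}'
python3 -m creep '{"xyz":[[0,0,0],[0,0,0],[0,0,0]],"delta_rot":[[0,0,-8.5],[0,0,-8.5],[0,0,0]]}'
python3 to.py 488 163 302
python3 - <<'E'
from h import *
np.set_printoptions(precision=1,suppress=True)
m=env.camera_model('wrist');p,d=env.snapshot('wrist');cv2.imwrite('pics/w1.png',p)
for t,z in (('needle_tip',46),('ring_mark',37),('carriage_knob',73)):
  for q in env.tip_of(t,'wrist')[:3]: print(t,round(q['confidence'],2),np.array(q['point']),atz(m,q['point'],z))
E
```

```text
clock: 2.85
eef_pos: [488.2, 159.3, 308.5]
tcp_rot: [-2.659, 1.673, -0.001]
contact_force: [0.8, -0.8, 0.4]
finger_gap: 85.4
clock: 3.65
eef_pos: [487.5, 157.2, 308.7]
tcp_rot: [-3.14, -0.109, -0.0]
contact_force: [-0.3, 0.1, -0.5]
finger_gap: 85.3
clock: 4.45
eef_pos: [487.5, 157.2, 308.7]
tcp_rot: [-2.542, -1.846, -0.0]
contact_force: [-0.2, -0.6, -0.2]
finger_gap: 85.5
clock: 4.75
eef_pos: [487.5, 157.2, 308.8]
tcp_rot: [2.246, 2.197, 0.0]
contact_force: [-0.3, 0.6, -0.1]
finger_gap: 85.5
tool shift [5.8 0.4 6.8] toolx deg 88.74709064551658 z [ 0.  0. -1.] pos [487.5 157.2 308.8] F [-0.3  0.6 -0.1] gap 85.5 t 4.75
ring_mark 0.75 [327.5 335.6] [620.5 165.   37. ]
ring_mark 0.35 [409.  278.4] [559.5 239.   37. ]
carriage_knob 0.62 [333.1 215.3] [484.5 169.2  73. ]
```

View pics/w1.png

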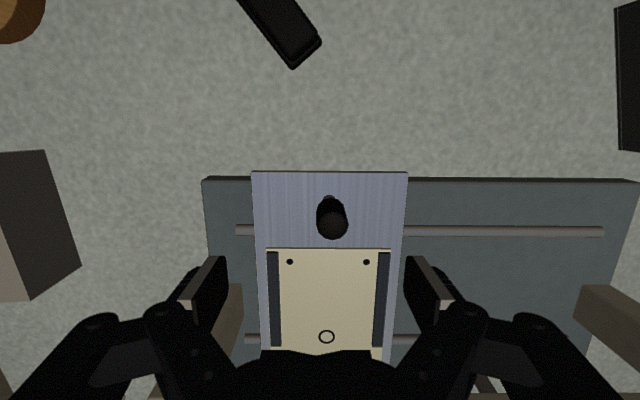

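```bash
python3 -m creep '{"xyz":[[-38,9,-38],[-38,9,-38],[0,0,0],[0,0,0]],"delta_rot":[[0,0,0],[0,0,0],[0,0,0],[0,0,0]]}'
python3 - <<'E'
from h import *
np.set_printoptions(precision=1,suppress=True)
m=env.camera_model('wrist');p,d=env.snapshot('wrist');cv2.imwrite('pics/w2.png',p)
cv2.imwrite('pics/w2c.png',cv2.resize(p[180:340,330:530],None,fx=3.7,fy=3.7,interpolation=cv2.INTER_CUBIC))
for t,z in (('needle_tip',46),('ring_mark',37),('carriage_knob',73)):
  for q in env.tip_of(t,'wrist')[:3]: print(t,round(q['confidence'],2),np.array(q['point']),atz(m,q['point'],z))
E
```

```text
clock: 5.35
eef_pos: [502.6, 86.4, 379.1]
tcp_rot: [2.251, 2.19, 0.002]
contact_force: [0.9, -0.1, -0.5]
finger_gap: 85.5
needle_tip 0.82 [496.8 283.4] [623.6 289.1  46. ]
ring_mark 0.74 [386.7 281.3] [622.8 165.6  37. ]
ring_mark 0.67 [449.2 236.1] [567.3 232.8  37. ]
carriage_knob 0.81 [403.4 174.7] [487.8 167.4  73. ]
```

View pics/w2.png

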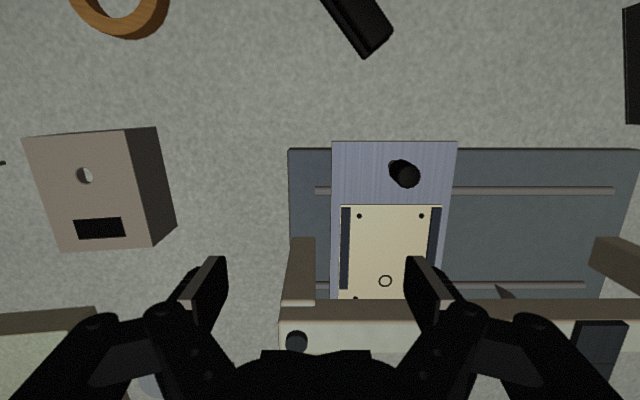

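View pics/w2c.png

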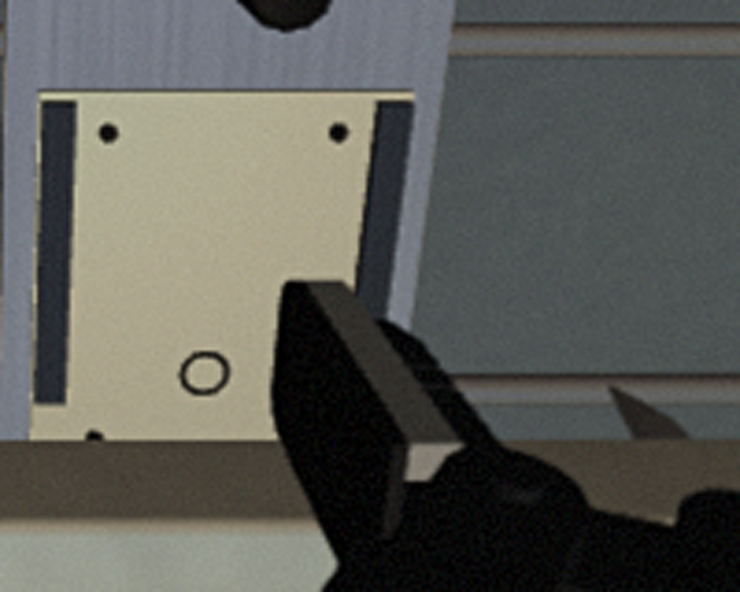

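```bash
python3 - <<'E'
from h import *
m=env.camera_model('wrist')
r=atz(m,(385.1,280.8),37);n=atz(m,(494.9,284.6),46);print(r,n,n-r)
d=np.array([.027,.9996,0]);print((n-r)@d,(n-r)@np.array([.9996,-.027,0]))
E
python3 to.py 489 168 232
```

```text
[618.66882125 164.64912107  37.        ] [621.14975755 287.11541785  46.        ] [  2.4809363  122.46629679   9.        ]
122.4842955474616 -0.8266460857659932
tool shift [ 80.1 -14.7 145.3] toolx deg 88.63303717854319 z [-0. -0. -1.] pos [502.1  87.6 377.3] F [0.3 0.1 1.2] gap 85.3 t 5.55
```

```bash
python3 -m creep '{"xyz":[[40,-7,0],[40,-8,20],[0,0,40],[0,0,40],[0,0,35],[0,0,10],[0,0,0]],"delta_rot":[[0,0,0],[0,0,0],[0,0,0],[0,0,0],[0,0,0],[0,0,0],[0,0,0]]}'
python3 to.py 487 168 232
python3 - <<'E'
from h import *
p,d=env.snapshot('wrist');cv2.imwrite('pics/w3.png',p)
E
```

```text
clock: 6.25
eef_pos: [488.5, 167.6, 232.1]
tcp_rot: [-2.246, -2.194, 0.005]
contact_force: [0.5, 0.0, 0.3]
finger_gap: 85.4
tool shift [ 0.3 -1.6  0.1] toolx deg 88.65073866959676 z [-0. -0. -1.] pos [488.5 167.6 232.1] F [0.5 0.  0.3] gap 85.4 t 6.25
```

View pics/w3.png

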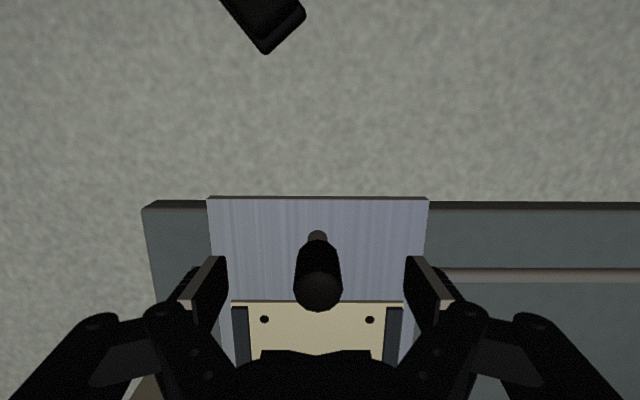

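```bash
python3 -m creep '{"xyz":[[0,0,0],[0,0,0],[0,0,0],[0,0,0],[0,0,0],[0,0,0],[0,0,0],[0,0,0]],"delta_rot":[[0,0,0],[0,0,0],[0,0,0],[0,0,0],[0,0,0],[0,0,0],[0,0,0],[0,0,0]]}' 10
python3 to.py 488 168 232
```

```text
clock: 7.1
eef_pos: [489.4, 167.5, 234.2]
tcp_rot: [2.248, 2.194, 0.002]
contact_force: [-0.9, 0.2, 5.7]
finger_gap: 20.5
tool shift [ 0.5 -1.4  2.2] toolx deg 88.61723860224187 z [ 0.  0. -1.] pos [489.4 167.5 234.2] F [-0.9  0.2  5.7] gap 20.5 t 7.1
```

```bash
python3 -m creep '{"xyz":[[8,0,0],[16,0,0],[16,0,0],[16,0,0],[16,0,0],[16,0,0],[16,0,0],[12,0,0]],"delta_rot":[[0,0,0],[0,0,0],[0,0,0],[0,0,0],[0,0,0],[0,0,0],[0,0,0],[0,0,0]]}'
python3 -m creep '{"xyz":[[5,0,0],[1,0,0],[0,0,0],[0,0,0],[0,0,0]],"delta_rot":[[0,0,0],[0,0,0],[0,0,0],[0,0,0],[0,0,0]]}'
python3 to.py 491 290 232
```

```text
clock: 7.9
eef_pos: [492.5, 283.9, 234.2]
tcp_rot: [2.247, 2.193, 0.002]
contact_force: [1.9, -4.0, 5.6]
finger_gap: 20.5
clock: 8.4
eef_pos: [492.7, 289.6, 234.3]
tcp_rot: [2.248, 2.194, 0.004]
contact_force: [3.2, 3.4, 4.5]
finger_gap: 20.4
tool shift [ 0.3 -1.7  2.2] toolx deg 88.61991661038735 z [ 0.  0. -1.] pos [492.7 289.6 234.3] F [3.2 3.4 4.5] gap 20.4 t 8.4
```

```bash
python3 -m creep '{"xyz":[[0,0,0],[0,0,0],[0,0,0],[0,0,0],[0,0,0],[0,0,0],[0,0,0],[0,0,0]],"delta_rot":[[0,0,0],[0,0,0],[0,0,0],[0,0,0],[0,0,0],[0,0,0],[0,0,0],[0,0,0]]}' 85
python3 -m creep '{"xyz":[[0,0,-35],[0,0,-40],[-20,6,-40],[-20,6,-30],[0,0,0],[0,0,0]],"delta_rot":[[0,0,0],[0,0,0],[0,0,0],[0,0,0],[0,0,0],[0,0,0]]}'
python3 - <<'E'
from h import *
np.set_printoptions(precision=1,suppress=True)
m=env.camera_model('wrist');p,d=env.snapshot('wrist');cv2.imwrite('pics/w4.png',p)
cv2.imwrite('pics/w4c.png',cv2.resize(p[220:320,300:450],None,fx=5,fy=5,interpolation=cv2.INTER_CUBIC))
for t,z in (('needle_tip',46),('ring_mark',37),('carriage_knob',73)):
  for q in env.tip_of(t,'wrist')[:3]: print(t,round(q['confidence'],2),np.array(q['point']),atz(m,q['point'],z))
E
```

```text
clock: 9.2
eef_pos: [492.2, 289.4, 233.4]
tcp_rot: [2.248, 2.195, -0.0]
contact_force: [-0.4, -0.3, 0.2]
finger_gap: 84.9
clock: 9.8
eef_pos: [503.5, 248.8, 378.9]
tcp_rot: [2.249, 2.193, 0.002]
contact_force: [-0.4, -0.0, 0.7]
finger_gap: 85.1
needle_tip 0.56 [353.5 287.3] [624.3 288.6  46. ]
ring_mark 0.62 [352.3 285.4] [627.6 288.3  37. ]
carriage_knob 0.96 [358.7 178.4] [490.7 288.6  73. ]
```

View pics/w4.png

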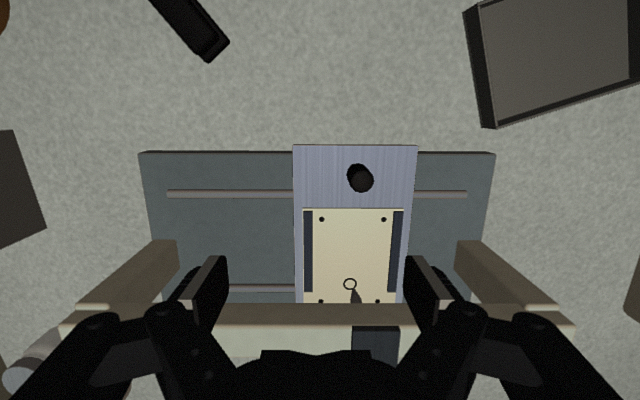

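View pics/w4c.png

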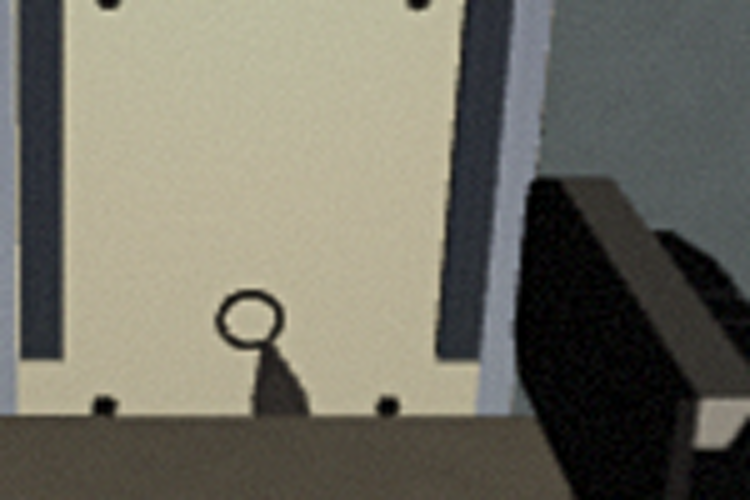

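```bash
python3 - <<'E'
from h import *
m=env.camera_model('wrist')
r=atz(m,(350.2,283.8),37);n=atz(m,(353.2,288.4),46);print(r,n,n-r)
d=np.array([.027,.9996,0]);print((n-r)@d,(n-r)@np.array([.9996,-.027,0]))
print(proj(m,r+[0,0,9]),proj(m,r+[.08,3,9]))
E
python3 to.py 488 163 302
```

```text
[622.19980328 285.75775408  37.        ] [622.51955756 288.19681179  46.        ] [0.31975428 2.43905771 9.        ]
2.44671545343635 0.25377182049974545
[[351.05142571 288.19963725]] [[353.69754886 288.20589159]]
tool shift [-86.7 -12.8  75.1] toolx deg 88.65159185253401 z [-0. -0. -1.] pos [503.  249.5 376.9] F [-0.5  0.2  0.1] gap 85.1 t 10.0
```

```bash
python3 to.py 492.5 292 233; python3 -m creep '{"xyz":[[20,-6,30],[22.2,-5.5,40],[0,0,40],[0,0,30],[0,0,4],[0,0,0]],"delta_rot":[[0,0,0],[0,0,0],[0,0,0],[0,0,0],[0,0,0],[0,0,0]]}'
python3 to.py 492.5 292 233
```

```text
tool shift [ 42.4 -11.2 143.9] toolx deg 88.65159185253401 z [-0. -0. -1.] pos [503.  249.5 376.9] F [-0.5  0.2  0.1] gap 85.1 t 10.0
clock: 10.6
eef_pos: [492.4, 291.6, 233.8]
tcp_rot: [-2.247, -2.195, 0.003]
contact_force: [-0.4, 0.5, 1.3]
finger_gap: 85.1
tool shift [0.4 0.1 0.8] toolx deg 88.64095405353493 z [-0. -0. -1.] pos [492.4 291.6 233.8] F [-0.4  0.5  1.3] gap 85.1 t 10.6
```

```bash
python3 -m creep '{"xyz":[[0,0,0],[0,0,0],[0,0,0],[0,0,0],[0,0,0],[0,0,0],[0,0,0],[0.4,0,0]],"delta_rot":[[0,0,0],[0,0,0],[0,0,0],[0,0,0],[0,0,0],[0,0,0],[0,0,0],[0,0,0]]}' 10
python3 to.py 492.5 292 233
python3 -m creep '{"xyz":[[0,0,0],[0,0,0],[0,0,0],[0,0,0],[0,0,0],[0,0,0],[0,0,0],[0,0,0]],"delta_rot":[[0,0,0],[0,0,0],[0,0,0],[0,0,0],[0,0,0],[0,0,0],[0,0,0],[0,0,0]]}' 85
python3 -m creep '{"xyz":[[0,0,-35],[0,0,-40],[-20,6,-40],[-20,6,-30],[0,0,0],[0,0,0]],"delta_rot":[[0,0,0],[0,0,0],[0,0,0],[0,0,0],[0,0,0],[0,0,0]]}'
python3 - <<'E'
from h import *
np.set_printoptions(precision=1,suppress=True)
m=env.camera_model('wrist');p,d=env.snapshot('wrist');cv2.imwrite('pics/w5.png',p)
cv2.imwrite('pics/w5c.png',cv2.resize(p[250:310,320:400],None,fx=10,fy=10,interpolation=cv2.INTER_CUBIC))
E
```

```text
clock: 11.4
eef_pos: [492.9, 291.8, 235.4]
tcp_rot: [2.248, 2.194, 0.002]
contact_force: [-0.7, -1.8, 6.5]
finger_gap: 20.1
tool shift [ 0.2 -0.4  2.4] toolx deg 88.60429736538389 z [ 0.  0. -1.] pos [492.9 291.8 235.4] F [-0.7 -1.8  6.5] gap 20.1 t 11.4
clock: 12.2
eef_pos: [492.8, 292.0, 234.4]
tcp_rot: [2.248, 2.195, 0.0]
contact_force: [-0.7, -0.5, -1.0]
finger_gap: 85.0
clock: 12.8
eef_pos: [504.0, 251.4, 379.9]
tcp_rot: [2.249, 2.193, 0.002]
contact_force: [0.2, 0.9, -1.2]
finger_gap: 85.1
```

View pics/w5c.png

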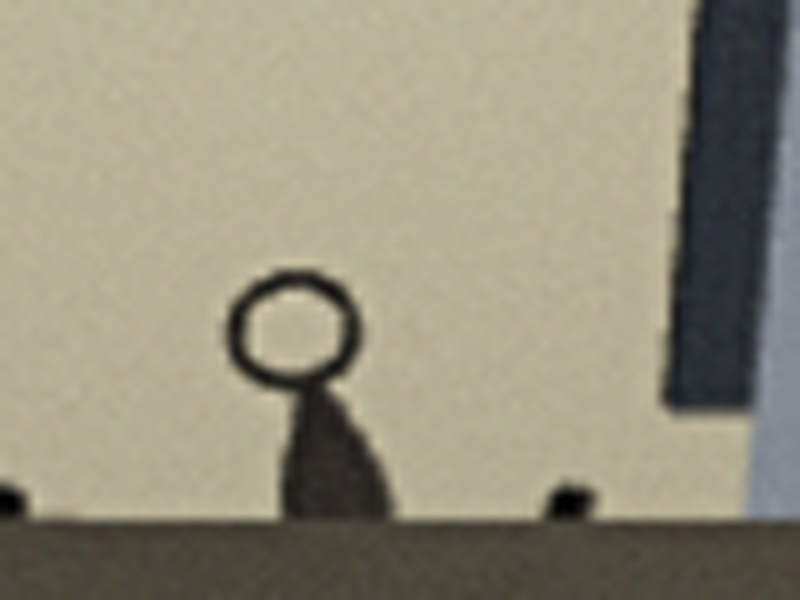

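```bash
python3 to.py 515 -355 375; python3 -m creep '{"xyz":[[-46,0,0],[-47,0,0],[-47,0,0],[-47,0,0],[-47,0,0],[-47,0,0],[-47,0,0],[-47,0,0]],"delta_rot":[[0,0,0],[0,0,0],[0,0,0],[0,0,0],[0,0,0],[0,0,0],[0,0,0],[0,0,0]]}';python3 to.py 515 -355 375
```

```text
tool shift [-606.2   26.     3.8] toolx deg 88.59783572055699 z [-0. -0. -1.] pos [503.8 251.7 378.8] F [-1.4  0.1  0.2] gap 85.0 t 12.85
clock: 13.65
eef_pos: [494.4, -124.5, 377.8]
tcp_rot: [-2.246, -2.194, 0.002]
contact_force: [0.7, 1.3, 0.3]
finger_gap: 85.1
tool shift [-229.9   26.     2.6] toolx deg 88.66531925847431 z [-0.  0. -1.] pos [ 494.4 -124.5  377.8] F [0.7 1.3 0.3] gap 85.1 t 13.65
```

```bash
python3 -m creep '{"xyz":[[0,0,0],[0,0,0]],"delta_rot":[[0,0,0],[0,0,0]]}'
python3 - <<'E'
from h import *
np.set_printoptions(precision=1,suppress=True)
m=env.camera_model('wrist');p,d=env.snapshot('wrist');cv2.imwrite('pics/w6.png',p)
for t,z in (('aperture',60),('control_box',0)):
  for q in env.tip_of(t,'wrist')[:3]: print(t,round(q['confidence'],2),np.array(q['point']),atz(m,q['point'],z))
E
python3 -m creep '{"xyz":[[-46,5,0],[-46,5,0],[-46,5,0],[-46,5,0],[-46,5,0],[0,0,0],[0,0,0]],"delta_rot":[[0,0,0],[0,0,0],[0,0,0],[0,0,0],[0,0,0],[0,0,0],[0,0,0]]}'
python3 - <<'E'
from h import *
np.set_printoptions(precision=1,suppress=True)
m=env.camera_model('wrist');p,d=env.snapshot('wrist');cv2.imwrite('pics/w7.png',p)
for t,z in (('stylus_handle',103),('tool_stand',0)):
  for q in env.tip_of(t,'wrist')[:3]: print(t,round(q['confidence'],2),np.array(q['point']),atz(m,q['point'],z))
for t in ('stylus_handle',):
  for q in env.boxes_of(t,'wrist')[:3]: print(t,round(q['confidence'],2),np.array(q['extent']))
E
```

```text
clock: 13.85
eef_pos: [494.7, -123.7, 377.9]
tcp_rot: [-2.248, -2.191, 0.002]
contact_force: [0.6, 0.3, -0.7]
finger_gap: 85.1
aperture 0.85 [297.3 177.8] [ 481.4 -141.4   60. ]
control_box 0.97 [304.  185.9] [ 504.8 -138.     0. ]
clock: 14.7
eef_pos: [514.9, -353.3, 378.5]
tcp_rot: [-2.246, -2.194, 0.0]
contact_force: [0.4, -0.3, 0.2]
finger_gap: 85.1
stylus_handle 0.93 [318.3 224.3] [ 533.9 -351.8  103. ]
stylus_handle 0.92 [202.7 268.3] [ 574.  -457.3  103. ]
stylus_handle 0.92 [399.8 149. ] [ 471.1 -285.2  103. ]
tool_stand 0.92 [312.6 142.6] [ 475.5 -356.     0. ]
tool_stand 0.24 [540.  152.7] [493.2 -96.1   0. ]
stylus_handle 0.94 [399.4 151.8  36.2  24.2]
stylus_handle 0.89 [204.  257.2  79.8  88.6]
stylus_handle 0.8 [317.7 229.7  16.4  49.6]
```

View pics/w6.png

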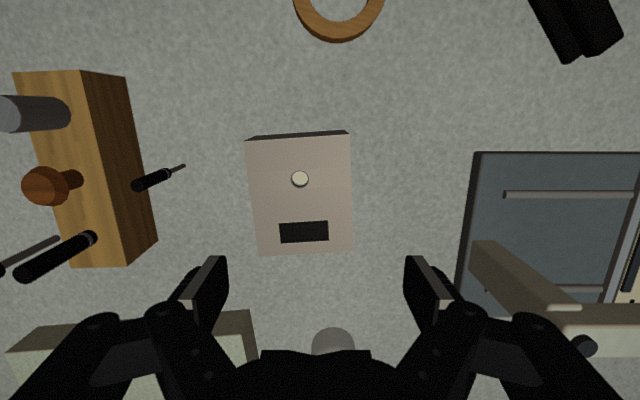

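View pics/w7.png

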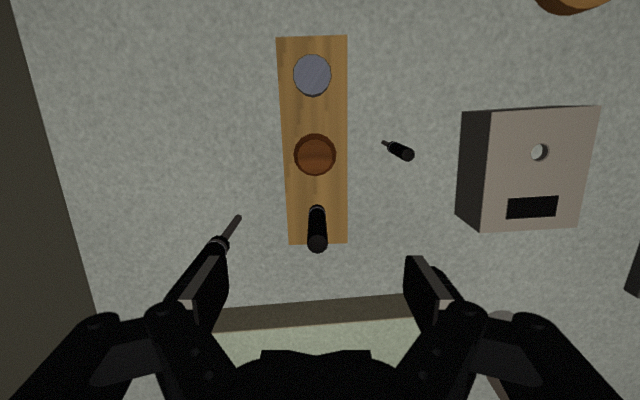

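```bash
python3 - <<'E'
from h import *
np.set_printoptions(precision=1,suppress=True)
p,R,s=pose()
m=env.camera_model('wrist')
print(atz(m,(317,243),141),atz(m,(317.5,209),68), proj(m,[[534,-352,141],[534,-352,66]]))
print(atz(m,(540,152),60),atz(m,(204,70),141))
E
python3 to.py 534 -352.5 258
python3 - <<'E'
from h import *
p=cv2.imread('pics/w7.png');cv2.imwrite('pics/w7c.png',cv2.resize(p[190:270,180:400],None,fx=3.6,fy=3.6,interpolation=cv2.INTER_CUBIC))
E
```

```text
[ 534.7 -352.1  141. ] [ 532.6 -351.3   68. ] [[317.1 242.2]
 [316.8 209.7]]
[ 483.  -138.8   60. ] [ 413.5 -420.9  141. ]
tool shift [ -0.   19.3 122. ] toolx deg 88.74570974205167 z [ 0. -0. -1.] pos [ 514.6 -352.   380. ] F [ 0.   1.2 -0.5] gap 85.1 t 14.9
```

View pics/w7c.png

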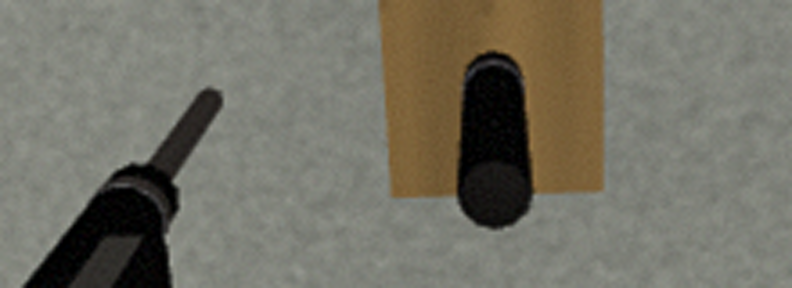

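```bash
python3 -m creep '{"xyz":[[0,19,0],[0,0,20],[0,0,35],[0,0,35],[0,0,25],[0,0,7],[0,0,0],[0,0,0]],"delta_rot":[[0,0,0],[0,0,0],[0,0,0],[0,0,0],[0,0,0],[0,0,0],[0,0,0],[0,0,0]]}' 50
python3 to.py 534 -352 258
python3 - <<'E'
from h import *
p,d=env.snapshot('wrist');cv2.imwrite('pics/w8.png',p)
E
```

```text
clock: 15.7
eef_pos: [533.6, -353.9, 259.4]
tcp_rot: [2.246, 2.194, 0.001]
contact_force: [0.0, -0.4, -0.1]
finger_gap: 50.2
tool shift [1.9 0.3 1.4] toolx deg 88.65761573781907 z [ 0. -0. -1.] pos [ 533.6 -353.9  259.4] F [ 0.  -0.4 -0.1] gap 50.2 t 15.7
```

View pics/w8.png

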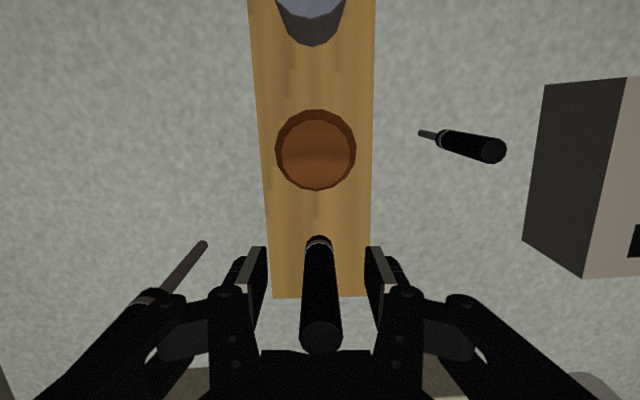

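```bash
python3 -m creep '{"xyz":[[1.8,0,1],[0,0,0],[0,0,0],[0,0,0],[0,0,0],[0,0,0],[0,0,0],[0,0,0]],"delta_rot":[[0,0,0],[0,0,0],[0,0,0],[0,0,0],[0,0,0],[0,0,0],[0,0,0],[0,0,0]]}' 5
python3 to.py 534 -352 258
python3 -m creep '{"xyz":[[0,0,-10],[0,0,-20],[0,0,-25],[0,0,-25],[0,0,-15],[0,0,0],[0,0,0]],"delta_rot":[[0,0,0],[0,0,0],[0,0,0],[0,0,0],[0,0,0],[0,0,0],[0,0,0]]}'
python3 - <<'E'
from h import *
p,d=env.snapshot('wrist');cv2.imwrite('pics/w9.png',p)
p,d=env.snapshot('side');cv2.imwrite('pics/s9.png',p[150:380,190:450])
E
```

```text
clock: 16.55
eef_pos: [533.4, -352.4, 257.3]
tcp_rot: [2.247, 2.194, 0.001]
contact_force: [-1.0, 2.4, 5.4]
finger_gap: 14.6
tool shift [ 0.4  0.6 -0.7] toolx deg 88.6243411026385 z [ 0. -0. -1.] pos [ 533.4 -352.4  257.3] F [-1.   2.4  5.4] gap 14.6 t 16.55
clock: 17.25
eef_pos: [533.3, -352.5, 351.1]
tcp_rot: [-2.248, -2.194, 0.0]
contact_force: [-0.7, 0.0, -0.5]
finger_gap: 14.4
```

View pics/w9.png

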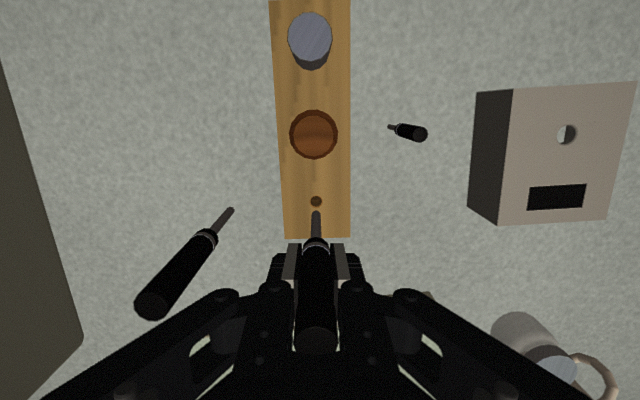

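View pics/s9.png

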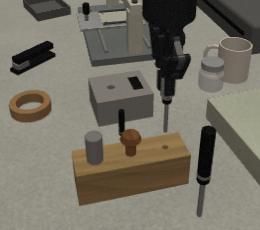

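```bash
python3 -m creep '{"xyz":[[42,-5,0],[43,-5,0],[43,-15,0],[43,-15,0],[41,-15,0],[0,0,0],[0,0,0]],"delta_rot":[[0,0,0],[0,0,0],[0,0,0],[0,0,0],[0,0,0],[0,0,0],[0,0,0]]}'
python3 - <<'E'
from h import *
np.set_printoptions(precision=1,suppress=True)
m=env.camera_model('wrist');p,d=env.snapshot('wrist');cv2.imwrite('pics/w10.png',p)
P,R,s=pose();print(P)
cv2.imwrite('pics/w10c.png',cv2.resize(p[150:270,250:400],None,fx=5,fy=5,interpolation=cv2.INTER_CUBIC))
for t,z in (('aperture',60),('stylus_tip',99),('stylus_handle',196)):
  for q in env.tip_of(t,'wrist')[:3]: print(t,round(q['confidence'],2),np.array(q['point']),atz(m,q['point'],z))
print(proj(m,[P+R@[0,0,252]]))
E
```

```text
clock: 18.05
eef_pos: [483.1, -138.4, 350.9]
tcp_rot: [-2.246, -2.196, 0.001]
contact_force: [0.3, 0.3, 0.6]
finger_gap: 14.2
[ 483.4 -139.2  350.9]
aperture 0.72 [312.7 198.4] [ 483.6 -141.7   60. ]
stylus_tip 0.92 [188.9 182.1] [ 457.1 -233.1   99. ]
stylus_tip 0.77 [ 54.4 254.7] [ 514.7 -351.4   99. ]
stylus_tip 0.62 [314.5 214.7] [ 485.1 -139.9   99. ]
stylus_handle 0.91 [317.1 282.4] [ 483.6 -138.3  196. ]
stylus_handle 0.83 [154.8 198.7] [ 441.5 -206.4  196. ]
stylus_handle 0.39 [118.2 181.4] [ 433.6 -220.4  196. ]
[[315.4 212.4]]
```

View pics/w10c.png

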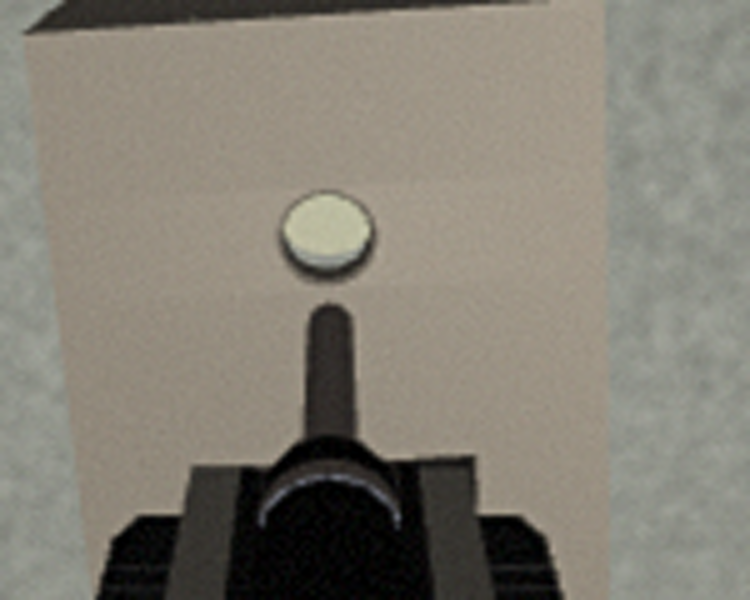

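Run:
```python
from h import *
m=env.camera_model('wrist')
a=atz(m,(315.6,197),60);t=atz(m,(315.8,213),99);P,R,s=pose();print(a,t,R.T@(a-t),P)
```

```text
[ 482.74596028 -140.6395325    60.        ] [ 484.09973967 -140.50137821   99.        ] [-0.17522301 -1.31964213 39.0010211 ] [ 483.63186254 -140.04265954  350.88067721]
```

```bash
python3 -m creep '{"xyz":[[0,-1.2,10],[0,0,16],[0,0,5],[0,0,0],[0,0,0]],"delta_rot":[[0,0,0],[0,0,0],[0,0,0],[0,0,0],[0,0,0]]}'
python3 - <<'E'
from h import *
np.set_printoptions(precision=1,suppress=True)
m=env.camera_model('wrist');p,d=env.snapshot('wrist');cv2.imwrite('pics/w11.png',p)
P,R,s=pose();print(P,P[2]-252)
cv2.imwrite('pics/w11c.png',cv2.resize(p[180:260,270:370],None,fx=7,fy=7,interpolation=cv2.INTER_CUBIC))
p,d=env.snapshot('side');cv2.imwrite('pics/s11.png',cv2.resize(p[160:290,230:390],None,fx=4,fy=4,interpolation=cv2.INTER_CUBIC))
E
```

```text
clock: 18.75
eef_pos: [482.2, -139.3, 320.6]
tcp_rot: [-2.248, -2.194, 0.0]
contact_force: [0.3, -0.1, -1.1]
finger_gap: 14.3
[ 482.3 -139.3  320.9] 68.87256488408389
```

View pics/w11c.png

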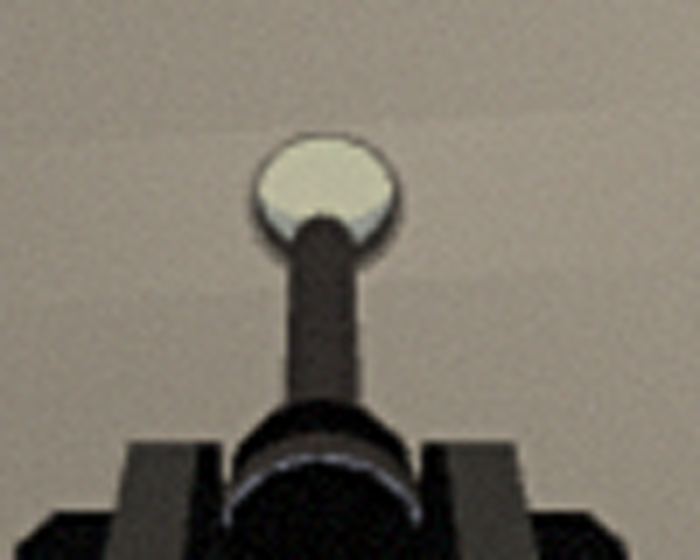

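View pics/s11.png

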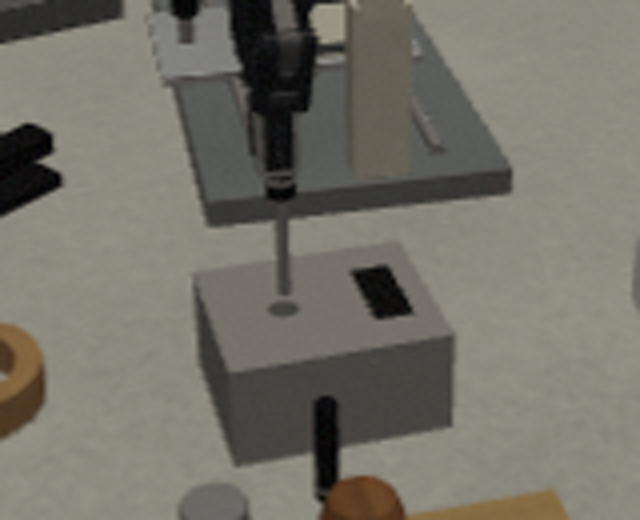

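```bash
python3 -m creep '{"xyz":[[0.5,0,8],[0,0,10],[0,0,10],[0,0,2],[0,0,0]],"delta_rot":[[0,0,0],[0,0,0],[0,0,0],[0,0,0],[0,0,0]]}'
python3 to.py 482.5 -139 286
python3 - <<'E'
from h import *
p,d=env.snapshot('side');cv2.imwrite('pics/s12.png',cv2.resize(p[160:290,230:390],None,fx=4,fy=4,interpolation=cv2.INTER_CUBIC))
E
```

```text
clock: 19.35
eef_pos: [482.0, -138.6, 289.7]
tcp_rot: [-2.247, -2.194, 0.001]
contact_force: [0.7, -0.3, -0.4]
finger_gap: 14.5
tool shift [-0.4  0.5  3.7] toolx deg 88.62393593233229 z [-0.  0. -1.] pos [ 482.  -138.6  289.7] F [ 0.7 -0.3 -0.4] gap 14.5 t 19.35
```

View pics/s12.png

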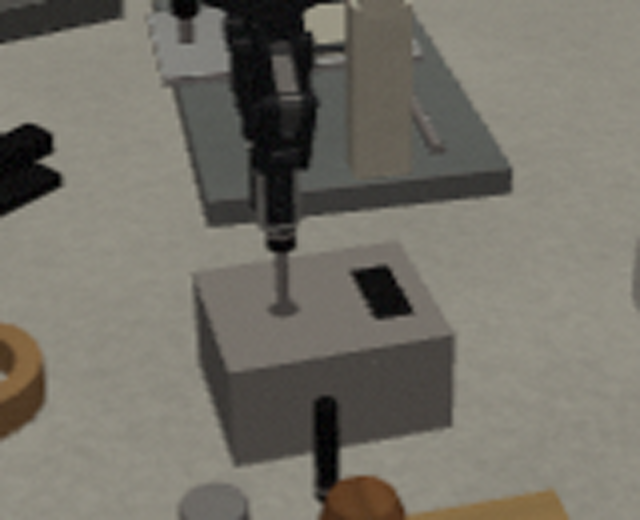

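```bash
python3 -m creep '{"xyz":[[0,0,2],[0,0,2],[0,0,1],[0,0,0],[0,0,0]],"delta_rot":[[0,0,0],[0,0,0],[0,0,0],[0,0,0],[0,0,0]]}'
python3 -m creep '{"xyz":[[0,0,1],[0,0,1],[0,0,1],[0,0,0],[0,0,0]],"delta_rot":[[0,0,0],[0,0,0],[0,0,0],[0,0,0],[0,0,0]]}'
```

```text
clock: 19.9
eef_pos: [482.2, -138.6, 285.5]
tcp_rot: [2.248, 2.194, 0.0]
contact_force: [0.7, 0.3, -0.6]
finger_gap: 14.4
clock: 20.4
eef_pos: [482.2, -138.7, 282.6]
tcp_rot: [2.248, 2.194, 0.0]
contact_force: [-0.1, -0.1, 2.1]
finger_gap: 14.5
```

```bash
python3 -m creep '{"xyz":[[0,0,1],[0,0,1],[0,0,0],[0,0,0],[0,0,0]],"delta_rot":[[0,0,0],[0,0,0],[0,0,0],[0,0,0],[0,0,0]]}'
python3 -m creep '{"xyz":[[0,0,1],[0,0,1],[0,0,0],[0,0,0],[0,0,0]],"delta_rot":[[0,0,0],[0,0,0],[0,0,0],[0,0,0],[0,0,0]]}'
```

```text
clock: 20.9
eef_pos: [482.2, -138.6, 280.5]
tcp_rot: [2.248, 2.194, 0.0]
contact_force: [0.8, -0.1, 2.1]
finger_gap: 14.3
clock: 21.4
eef_pos: [482.4, -138.7, 279.9]
tcp_rot: [2.247, 2.193, 0.002]
contact_force: [-1.6, 1.0, 13.8]
finger_gap: 14.3
```

```bash
python3 -m creep '{"xyz":[[0,0,0],[0,0,0],[0,0,0],[0,0,0]],"delta_rot":[[0,0,0],[0,0,0],[0,0,0],[0,0,0]]}'
python3 - <<'E'
from h import *
np.set_printoptions(precision=1,suppress=True)
p,d=env.snapshot('side');cv2.imwrite('pics/s13.png',cv2.resize(p[120:280,190:390],None,fx=4,fy=4,interpolation=cv2.INTER_CUBIC))
for c in('side','top'):
  m=env.camera_model(c)
  if c=='top':p=env.snapshot('top')[0];cv2.imwrite('pics/t13.png',p)
  for q in env.tip_of('ring_mark',c)[:2]+env.tip_of('carriage_knob',c)[:1]: print(c,round(q['confidence'],2),q['point'],atz(m,q['point'],37))
s=env.state();print(s['contact_force'],s['finger_gap'],s['eef_pos'],s['clock'])
E
```

```text
clock: 21.8
eef_pos: [482.3, -138.6, 279.9]
tcp_rot: [2.247, 2.193, 0.002]
contact_force: [-1.5, 0.2, 13.3]
finger_gap: 14.8
side 0.83 [318.5, 163.1] [628.7 301.8  37. ]
side 0.86 [277.2, 157.3] [507.  385.9  37. ]
top 0.95 [163.3, 162.4] [632.3 286.9  37. ]
top 0.65 [156.2, 219.5] [494.5 295.4  37. ]
[-1.4  1.5 12.5] 14.357150628258355 [ 482.3 -138.6  279.9] 22.1
```

View pics/s13.png

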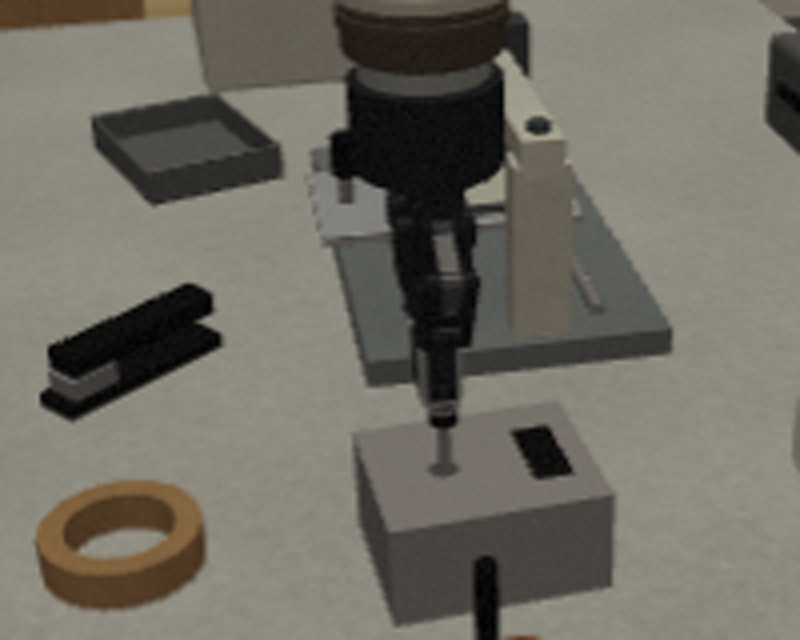

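View pics/t13.png

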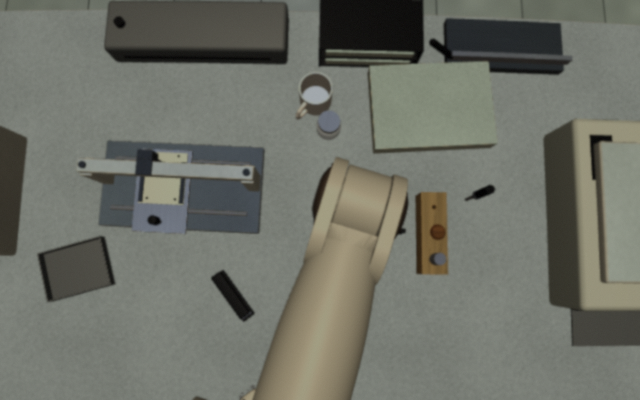

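```bash
python3 -c "
from bench import env
print(env.hand_in())"
```

```text
the job is handed in; nothing more can be done
None
```

I slid the carriage under the needle, pushed the set button down with the stand's stylus, and handed the job in at 22.1 s of the 56 s allowed. The arm was still gripping the stylus and holding the button down. The hand-in reported no verdict.

- **Carriage:** I gripped the knob and slid it about 122 mm. The wrist picture then showed the ring about 2.4 mm short, so I re-gripped, moved it about 2.2 mm more and let go. The last close picture put the ring about 1 mm from the needle tip, against a 4 mm limit. I did not touch the carriage after that.
- **Stylus:** Its height in the wrist picture matched the 75 mm handle, so I took the middle-sized one from the stand. The large and small look-alikes stand free on the table, and I left them alone.
- **Button:** The tip went through the hole with no side contact. The force was about 2 N during the travel and then rose sharply to about 13 N and stayed there, with the tool about 5 mm below where it first met the button. That means the button is at its stop. The fingers were still closed on the handle, reading about 14.4 mm.
- **Other objects:** In the last top and side pictures, nothing visible had moved. The arm hid part of the area from above.

**Disagreements:**
- **Ring position:** the last side-camera network reading put the ring about 15 mm farther along y than the top camera (302 against 287 mm). The gripper partly hid the plate from that side. I relied on the wrist and top pictures, which agree with the distance the carriage moved.
- **Finger opening:** it reads about 1.5 mm below the true diameter on both the knob and the stylus. I took this as sensor offset or give in the pads.

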